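# Load the complete connectors into the inspection tray

### The arm

A 6-joint arm with a two-finger parallel gripper is mounted at the origin on the work surface. World frame = base frame: x ahead of the robot, y to its left, z up, the work surface at z = 0. Lengths are in mm, angles in degrees, forces in N, time in s.
With the tool pointing down it reaches from about 300 to 850 mm from the base axis. Payload 4.2 kg.
Tool frame: the origin (TCP) lies at the very end of the fingers, on their centre line; the grasp point (between the pads) lies 19 mm behind it; z points along the fingers, y is the line along which they close (so a half turn about z gives the same grasp; the last joint's range is limited). The gripper opens to 91 mm and grips with 3 to 60 N. Pads are 32 mm wide; open, the fingers measure 118 mm over their backs; the gripper's body (76 mm by 178 mm) begins 60 mm behind the grasp point.
Start: joints at [68.411, 18.312, 89.639, -0, 72.044, -1.146], TCP at [200.838, 538.802, 213.976] pointing down, gripper open.
Joint ranges: [-177.97, 177.97], [-48.28, 115.42], [12.27, 149.76], [-77.06, 257.06], [2.81, 150.46], [-146.56, 146.56]. Speed limits (degrees/s): [147.25, 147.25, 180, 180, 180, 180].

### API

Orientations are given as [roll, pitch, yaw] about the fixed x, y, z axes, in that order (R = Rz(yaw) Ry(pitch) Rx(roll)).
In Python, from workcell import * gives the robot as it stands.
- The arm moves only by the tool move_arm, never from a script. Its argument "motion" is a list of rows, each a list of 3 entries, a list of its own where there are three numbers: the finger opening in mm, from 0 to 91.2, then the shift along the world's x, y, z in units of 25 mm (1.0 is 25 mm), then the turn, a rotation vector about the world's x, y, z in units of 4 degrees (1.0 is 4 degrees). In form: [[grip, [x, y, z], [ax, ay, az]], ...]. A call has 1 to 20 rows; each row shifts and turns the commanded pose from where the row before left it; what a row does not reach is not made up. A row lasts 1/12 s, in which the tool goes at most 41.7 mm and 7.16 degrees, less where a joint would pass 70% of its speed; a pose out of reach is approached as far as the arm can. A call with a number of a shift or a turn outside -1 to 1 is refused whole. A call with a gripper value outside its range is refused whole. The fingers move at their own pace and stop on an object; "grip_force" is the grip in N (left out, the last holds). Time passes only in rows, so rows that do not move let the fingers close. It gives the time, the measured TCP pose, the force, the opening and the grip force at its end, in the units of the state.
- state(): the state, without advancing time (a new reading comes with each control period).
- grab_frame(name): name is "scene" or "top" or "wrist"; returns the picture (400x640x3 uint8, blue, green, red); there is no depth.
- camera_info(name): a dict with "fx", "fy", "cx", "cy" (pixels), "rvec" (rotation vector, rad) and "tvec" (3), from world to camera coordinates, as OpenCV has them. Camera axes: x right, y down, z forward; pixel columns grow to the right and rows downward; lengths in mm; the calibration is good to about 2 mm. A picture is of the moment at which its call begins: read the wrist's pose just before it. camera_info takes no time and is no camera call; for the wrist camera it gives the pose at the moment of the call.
- job_done(): hands the job in; it is judged then, once.
The state is a dict: "time_s": time; "qpos": joint angles; "qvel": joint speeds; "effort": joint torques, N m; "ee_pos": TCP position; "ee_rot": TCP orientation; "force": force on the tool from outside, world axes, zero at the start; "torque": the same for the moment, N m; "gripper_width": finger opening in mm; "gripper_force": force on a finger pad.
Only numpy, scipy, OpenCV 4.12 (cv2) and the standard library are available. Lean on these libraries where they do the work, as an engineer would, in place of code of your own. Each camera call takes 0.05 s, during which the arm holds its last target. There are 200 camera calls.

### The job

Gather the three complete connectors, the ones with brass pins, into the inspection tray for the microscope: lower each one, without dropping it, into the pocket that matches its shape, so that it stands upright, pins up, flat on the pocket's floor. Leave the two empty look-alike shells, the bottle and the loupe where they are.

Things in the scene. Friction and masses are not known exactly. Their poses are not given: they have to be found in the camera images.
- long_connector: Complete long connector, grey plastic, standing upright: a solid rectangular block 64 mm (its x) by 26 mm (its y) by 40 mm high, with a black top face and two rows of five brass contact pins standing 6 mm above it (46 mm over all). About 90 g. Origin: centre of its underside; z up.
- square_connector: Complete square connector, grey plastic, standing upright: a solid block 34 mm by 34 mm by 40 mm high, with a black top face and four brass contact pins standing 6 mm above it. About 70 g. Origin: centre of its underside; x and y along its sides, z up.
- round_connector: Complete round connector, grey plastic, standing upright: a solid cylinder 36 mm in diameter and 40 mm high, with a black top face and a circle of five brass contact pins standing 6 mm above it. About 60 g. Origin: centre of its underside; z up.
- empty_long_shell: Look-alike to leave alone: an empty long shell, the same grey plastic and the same outside size as the long connector (64 x 26 x 40 mm), but hollow and open at the top, walls 3 mm, without black face and pins. Origin: centre of its underside; x along its length.
- empty_round_shell: Look-alike to leave alone: an empty round shell, the same grey plastic and the same outside size as the round connector (36 mm diameter, 40 mm high), but hollow and open at the top, without black face and pins. Origin: centre of its underside.
- long_nest: Fixed white plate, 92 (x) x 80 (y) x 11 mm, with a rectangular pocket, 76 mm along the nest's x by 38 mm along its y, 6 mm deep, black-floored, in the middle of its top. Origin: centre of its underside, 4 mm above the bench; pocket floor 5 mm above the origin. One of three nests side by side along y, 83 mm apart, in any order, in a fixed aluminium tray (106 x 258 mm, rim 11 mm high) on the far side of the parts.
- square_nest: Fixed white plate, 92 (x) x 80 (y) x 11 mm, with a square pocket, 46 mm by 46 mm, 6 mm deep, black-floored, in the middle of its top. Origin: centre of its underside, 4 mm above the bench; pocket floor 5 mm above the origin. One of three nests side by side along y, 83 mm apart, in any order, in a fixed aluminium tray (106 x 258 mm, rim 11 mm high) on the far side of the parts.
- round_nest: Fixed white plate, 92 (x) x 80 (y) x 11 mm, with a round pocket, 48 mm in diameter, 6 mm deep, black-floored, in the middle of its top. Origin: centre of its underside, 4 mm above the bench; pocket floor 5 mm above the origin. One of three nests side by side along y, 83 mm apart, in any order, in a fixed aluminium tray (106 x 258 mm, rim 11 mm high) on the far side of the parts.
- solvent_bottle: Bystander: white solvent bottle with a blue cap, 52 mm in diameter, 120 mm high, standing off to the left of the tray. Origin: centre of its underside.
- eye_loupe: Bystander: black eye loupe, a cone 44 mm wide at the bottom, 28 mm at the top, 34 mm high, off to the right of the tray. Origin: centre of its underside.

How it is judged:
By the outcome, as a careful person would: the job done as asked, in the order asked, and still so for the second after the job is handed in, with the robot touching nothing.
It also fails if it takes over 80 s, if anything falls off the work surface, if the arm or the gripper's body presses on something with over 40 N, if the wrist force passes 120 N, or if a joint passes its speed limit or range.

## Working session

There is one attempt and no reset: what is moved stays moved. The work goes in short steps, Python scripts to look and compute and a tool call to move; the robot and the scene stay as the last step left them, time stands still between calls to the robot, and variables do not carry over. Pictures are saved under pics/ and viewed, at most 14 in all, crops included, and the job is handed in when it is done.

Besides the shell and the picture viewer there is one more tool, called after ">>>" by a JSON object that holds its "api" and its "payload", one argument or row to a line. move_arm: Moves the arm, as the interface text tells. Shifts and turns lie within -1 to 1; 1 stands for 25 mm of shift or 4 degrees of turn. Its arguments: {"type":"object","properties":{"motion":{"type":"array","items":{"type":"array"}},"grip_force":{"type":"number"}},"required":["motion"]}

```bash
mkdir -p pics
cat > h.py <<'E'
from workcell import *
import cv2, numpy as np
def px2w(name,uv,z,ci=None):
    c=ci or camera_info(name)
    R,_=cv2.Rodrigues(np.array(c["rvec"],float)); t=np.array(c["tvec"],float).ravel()
    o=-R.T@t; out=[]
    for u,v in uv:
        d=R.T@np.array([(u-c["cx"])/c["fx"],(v-c["cy"])/c["fy"],1]); out.append(o+d*(z-o[2])/d[2])
    return np.array(out).round(1)
E
python3 - <<'E'
from h import *
s=state();print(s["time_s"],s["ee_pos"],s["ee_rot"],s["gripper_width"])
for n in("scene","top"): cv2.imwrite(f"pics/{n}0.png",grab_frame(n))
c=camera_info("top");print(c)
E
```

```text
0.0 [200.6519224  538.3163203  213.09710495] [-1.79896166e+02 -1.35262419e-03  1.59557474e+02] 91.05569415448093
{'fx': 362.24953215704784, 'fy': 362.24953215704784, 'cx': 323.9766482543269, 'cy': 201.47912596723216, 'rvec': array([ 2.20970927, -2.16562906,  0.0556029 ]), 'tvec': array([ -4.81368766, 566.34290844, 844.04895258])}
```

View pics/top0.png

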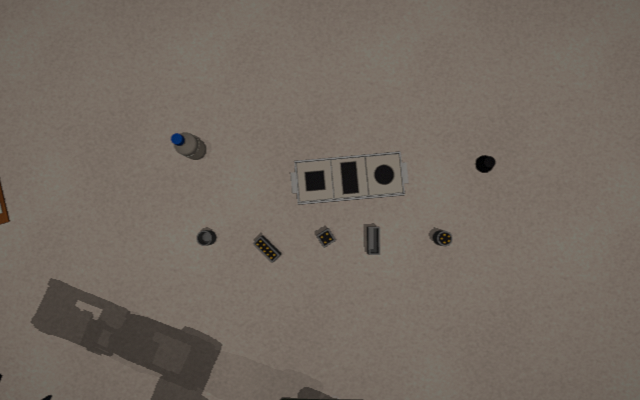

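View pics/scene0.png

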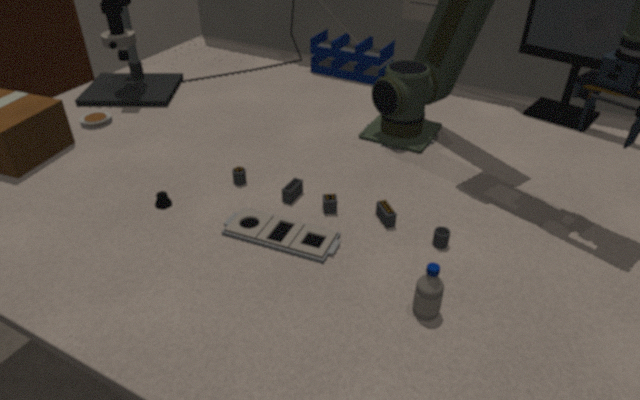

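The top view shows, left to right: the empty round shell (206,237), long connector (267,248), square connector (325,237), empty long shell (372,239) and round connector (442,238). The pockets are square (315,180), long (349,177) and round (384,174). I'll enlarge it next.

Run:
```python
from h import *
im=cv2.imread("pics/top0.png")
a=cv2.convertScaleAbs(cv2.resize(im[220:270,240:350],None,fx=7,fy=7,interpolation=cv2.INTER_CUBIC),alpha=1.6)
b=cv2.resize(im[150:205,290:400],None,fx=7,fy=7,interpolation=cv2.INTER_CUBIC)
cv2.imwrite("pics/a.png",a)
# pockets by threshold
g=im.max(2)
roi=np.zeros_like(g);roi[155:200,300:402]=(g[155:200,300:402]<55)*255
for c in cv2.findContours(roi,cv2.RETR_EXTERNAL,cv2.CHAIN_APPROX_NONE)[0]:
    if cv2.contourArea(c)>80:
        r=cv2.minAreaRect(c);print(r, px2w("top",[r[0]],12)[0])
        print(px2w("top",cv2.boxPoints(r),12)[:,:2].tolist())
print(px2w("top",[(267,248),(325,237),(372,239),(442,238),(206,237)],40))
```

```text
((314.5310363769531, 180.3724365234375), (18.602188110351562, 18.43609619140625), 85.2363510131836) [616.8  30.3  12. ]
[[636.9, 54.7], [641.4, 10.6], [596.8, 6.0], [592.3, 49.9]]
((384.0, 174.0), (18.0, 18.0), 90.0) [ 635.4 -135.8   12. ]
[[656.7, -114.0], [657.6, -157.2], [614.2, -157.6], [613.3, -114.6]]
((349.1188659667969, 177.30738830566406), (31.05375862121582, 15.210003852844238), 84.80557250976562) [625.8 -52.4  12. ]
[[661.1, -30.3], [665.1, -66.6], [590.7, -74.5], [586.7, -38.3]]
[[ 455.3  135.1   40. ]
 [ 483.2    2.4   40. ]
 [ 480.9 -105.6   40. ]
 [ 486.5 -265.8   40. ]
 [ 477.6  276.4   40. ]]
```

View pics/a.png

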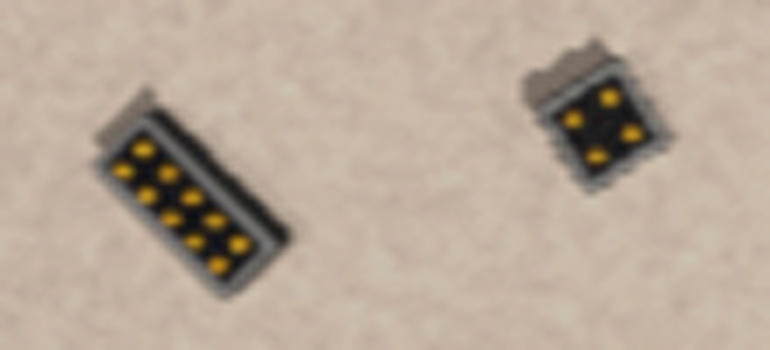

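Run:
```python
from h import *
im=cv2.imread("pics/top0.png").astype(int)
f=lambda P:[(240+(x+.5)/7-.5,220+(y+.5)/7-.5) for x,y in P]
L=px2w("top",f([(143,149),(123,171),(239,244),(218,265)]),46)
S=px2w("top",f([(610,98),(573,120),(632,134),(597,157)]),46)
ang=lambda v:np.degrees(np.arctan2(v[1],v[0]))
print("long",L.mean(0),ang(L[0]+L[1]-L[2]-L[3]))
print("sq",S.mean(0),ang(S[0]-S[1]),ang(S[2]-S[3]),ang(S[0]-S[2]))
r=im[228:248,430:455]; m=np.argwhere(r[...,2]-r[...,0]>40)
w=m.mean(0); print("round",px2w("top",[(430+w[1],228+w[0])],46),len(m))
p=px2w("top",[(442,238)],40)
c=camera_info("wrist");R,_=cv2.Rodrigues(np.array(c["rvec"]));print("wristcam pos",(-R.T@c["tvec"]).round(),R.round(2).tolist(),c["fx"])
```

```text
long [453.025 137.7    46.   ] 46.9844748266541
sq [481.825   0.7    46.   ] -58.12463724841104 -55.72885929801009 32.53506715793509
round [[ 486.5 -270.8   46. ]] 24
wristcam pos [134. 563. 384.] [[0.35, 0.94, -0.0], [0.91, -0.34, 0.25], [0.24, -0.09, -0.97]] 310.27391935478136
```

>>> {"api": "move_arm", "payload": {
  "motion": [
    [80,[0.56,-0.89,-0.2],[0,0,0.94]],
    [80,[0.56,-0.89,-0.2],[0,0,0.94]],
    [80,[0.56,-0.89,-0.2],[0,0,0.94]],
    [80,[0.56,-0.89,-0.2],[0,0,0.94]],
    [80,[0.56,-0.89,-0.2],[0,0,0.94]],
    [80,[0.56,-0.89,-0.2],[0,0,0.94]],
    [80,[0.56,-0.89,-0.2],[0,0,0.94]],
    [80,[0.56,-0.89,-0.2],[0,0,0.94]],
    [80,[0.56,-0.89,-0.2],[0,0,0.94]],
    [80,[0.56,-0.89,-0.2],[0,0,0.94]],
    [80,[0.56,-0.89,-0.2],[0,0,0.94]],
    [80,[0.56,-0.89,-0.2],[0,0,0.94]],
    [80,[0.56,-0.89,-0.2],[0,0,0.94]],
    [80,[0.56,-0.89,-0.2],[0,0,0.94]],
    [80,[0.56,-0.89,-0.2],[0,0,0.94]],
    [80,[0.56,-0.89,-0.2],[0,0,0.94]],
    [80,[0.56,-0.89,-0.2],[0,0,0.94]],
    [80,[0.56,-0.89,-0.2],[0,0,0.94]],
    [80,[0,0,0],[0,0,0]],
    [80,[0,0,0],[0,0,0]]
  ]
}}

```text
time_s: 1.77
ee_pos: [452.8, 137.4, 123.4]
ee_rot: [179.9, -0.1, -133.0]
force: [0.0, 0.0, -0.5]
gripper_width: 80.0
gripper_force: 0.0
```

```bash
cat >> h.py <<'E'
def pins(im,ci,tag):
    "pin centroid/rect in world at z=46, from brass pixels"
    h=cv2.cvtColor(im,cv2.COLOR_BGR2HSV)
    m=cv2.inRange(h,(12,130,60),(35,255,255))
    n,_,st,ce=cv2.connectedComponentsWithStats(m)
    k=[i for i in range(1,n) if st[i,4]>8]
    print(tag,[tuple(ce[i].round(1))+(int(st[i,4]),) for i in k])
    return px2w("wrist",[ce[i] for i in k],45,ci)
E
python3 - <<'E'
from h import *
s=state();ci=camera_info("wrist");im=grab_frame("wrist");cv2.imwrite("pics/w1.png",im)
print(s["time_s"],s["ee_pos"],s["ee_rot"],s["force"])
P=pins(im,ci,"long");print(P.tolist())
if len(P): print(P.mean(0),cv2.minAreaRect(P[:,:2].astype(np.float32)))
E
```

```text
1.7667 [452.81289271 137.41996288 123.42437531] [ 1.79935355e+02 -6.32213481e-02 -1.32959494e+02] [ 0.04188636  0.02967484 -0.51103187]
long [(np.float64(161.2), np.float64(94.3), 49), (np.float64(179.5), np.float64(98.8), 52), (np.float64(159.3), np.float64(112.9), 50), (np.float64(177.2), np.float64(117.3), 45), (np.float64(312.2), np.float64(180.6), 28), (np.float64(323.9), np.float64(180.8), 19), (np.float64(312.3), np.float64(193.6), 34), (np.float64(324.0), np.float64(194.0), 27), (np.float64(312.4), np.float64(206.5), 40), (np.float64(324.0), np.float64(206.8), 26), (np.float64(312.1), np.float64(219.0), 33), (np.float64(323.9), np.float64(219.2), 28), (np.float64(312.3), np.float64(231.4), 31), (np.float64(323.7), np.float64(231.5), 28), (np.float64(153.2), np.float64(275.6), 328), (np.float64(480.0), np.float64(270.5), 401), (np.float64(527.9), np.float64(317.2), 30), (np.float64(544.5), np.float64(317.4), 53), (np.float64(552.1), np.float64(316.5), 11), (np.float64(567.0), np.float64(316.5), 11), (np.float64(558.5), np.float64(319.1), 11), (np.float64(289.0), np.float64(323
[... 984 characters left out ...]
7, 45.0], [463.5, 156.4, 45.0], [601.9, 83.8, 45.0], [387.3, 277.4, 45.0], [382.7, 346.5, 45.0], [371.6, 357.1, 45.0], [366.0, 361.1, 45.0], [356.0, 370.5, 45.0], [363.1, 367.5, 45.0], [548.2, 200.8, 45.0], [535.2, 213.2, 45.0], [521.0, 224.4, 45.0], [514.6, 225.7, 45.0], [507.7, 238.6, 45.0], [494.4, 248.6, 45.0], [485.9, 255.8, 45.0], [391.2, 345.3, 45.0], [359.8, 372.4, 45.0], [349.8, 381.5, 45.0], [381.3, 360.1, 45.0], [527.8, 223.9, 45.0], [501.6, 248.9, 45.0], [377.5, 365.4, 45.0], [373.4, 369.2, 45.0], [360.9, 380.4, 45.0], [497.3, 254.1, 45.0]]
[447.31842105 222.18947368  45.        ] ((483.66387939453125, 208.19622802734375), (149.526123046875, 411.6514587402344), 17.72055435180664)
```

View pics/w1.png

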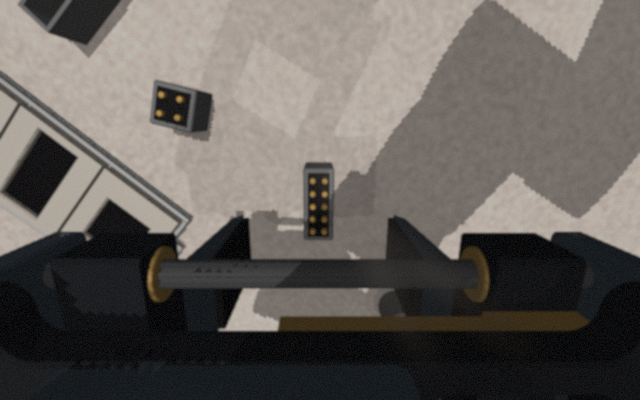

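The wrist view shows the long connector between the fingers (pins 312–324, 181–231) at (452,137), yaw 47. The square connector is at (168,106), which is (480.6,0.2), yaw 33. I'll grasp the long connector.

>>> {"api": "move_arm", "payload": {
  "motion": [
    [80,[-0.03,-0.02,-0.9],[0,0,0]],
    [60,[0,0,-0.9],[0,0,0]],
    [60,[0,0,-0.9],[0,0,0]],
    [50,[0,0,-0.9],[0,0,0]],
    [50,[0,0,-0.5],[0,0,0]],
    [50,[0,0,-0.28],[0,0,0]],
    [50,[0,0,0],[0,0,0]],
    [20,[0,0,0],[0,0,0]],
    [20,[0,0,0],[0,0,0]],
    [20,[0,0,0],[0,0,0]],
    [20,[0,0,0],[0,0,0]],
    [20,[0,0,0],[0,0,0]],
    [20,[0,0,0],[0,0,0]]
  ],
  "grip_force": 25
}}

```text
time_s: 2.9
ee_pos: [452.7, 138.0, 15.3]
ee_rot: [-180.0, 0.1, -132.8]
force: [-0.4, 1.2, 6.6]
gripper_width: 25.7
gripper_force: 25.0
```

>>> {"api": "move_arm", "payload": {
  "motion": [
    [20,[0,0,0.5],[0,0,0]],
    [20,[0,0,0.9],[0,0,0]],
    [20,[0,0,0.9],[0,0,0]],
    [20,[0.63,-0.69,0.7],[0,0,-0.93]],
    [20,[0.63,-0.69,0],[0,0,-0.93]],
    [20,[0.63,-0.69,0],[0,0,-0.93]],
    [20,[0.63,-0.69,0],[0,0,-0.93]],
    [20,[0.63,-0.69,0],[0,0,-0.93]],
    [20,[0.63,-0.69,0],[0,0,-0.93]],
    [20,[0.63,-0.69,0],[0,0,-0.93]],
    [20,[0.63,-0.69,0],[0,0,-0.93]],
    [20,[0.63,-0.69,0],[0,0,-0.93]],
    [20,[0.63,-0.69,0],[0,0,-0.93]],
    [20,[0.63,-0.69,0],[0,0,-0.93]],
    [20,[0,0,0],[0,0,0]],
    [20,[0,0,0],[0,0,0]],
    [20,[0,0,0],[0,0,0]]
  ]
}}

```text
time_s: 4.32
ee_pos: [624.3, -51.6, 88.9]
ee_rot: [180.0, -0.1, -173.7]
force: [-0.4, -0.6, -1.1]
gripper_width: 25.7
gripper_force: 25.0
```

Run:
```python
from h import *
s=state();ci=camera_info("wrist");im=grab_frame("wrist");cv2.imwrite("pics/w2.png",im)
np.save("ci2.npy",ci,allow_pickle=True)
print(s["time_s"],s["ee_pos"],s["ee_rot"],s["force"])
```

```text
4.3167 [624.28626193 -51.64269475  88.87055132] [ 1.79950900e+02 -1.14862320e-01 -1.73665463e+02] [-0.44118398 -0.60045951 -1.07419865]
```

View pics/w2.png

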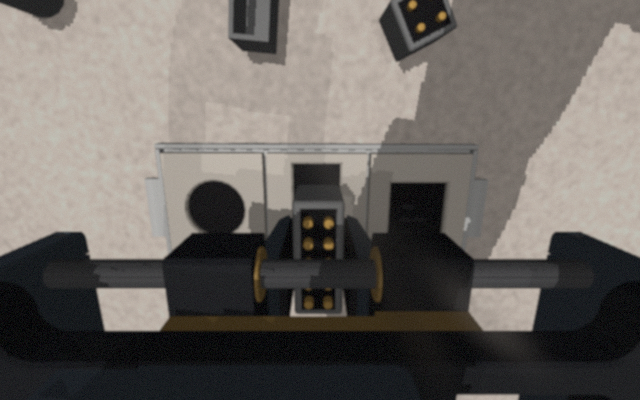

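The long connector is held straight above the long pocket, whose near edge is at row 164, cols 292–341. The round pocket is at (216,207) and the square pocket spans cols 390–446 with its near edge at row 183.

Run:
```python
from h import *
ci=np.load("ci2.npy",allow_pickle=True).item()
a=px2w("wrist",[(292,164),(341,164)],15,ci);b=px2w("wrist",[(390,183),(446,183),(216,207)],15,ci)
u=np.array([np.cos(np.radians(6.3)),np.sin(np.radians(6.3)),0])
print("long",a.mean(0)+38*u,a.tolist());print("sq",b[:2].mean(0)+23*u,"round",b[2])
print(px2w("wrist",[(307,223),(329,223),(307,303),(329,302)],46+74,ci))
```

```text
long [625.12051631 -52.88009618  15.        ] [[589.5, -76.3, 15.0], [585.2, -37.8, 15.0]]
sq [616.51110198  28.22388916  15.        ] round [ 631.5 -135.    15. ]
[[601.2 -59.8 120. ]
 [600.1 -49.4 120. ]
 [643.8 -55.5 120. ]
 [642.  -44.4 120. ]]
```

>>> {"api": "move_arm", "payload": {
  "motion": [
    [20,[0.1,-0.03,-0.6],[0,0,0]],
    [20,[0,0,-0.8],[0,0,0]],
    [20,[0,0,-0.5],[0,0,0]],
    [20,[0,0,-0.3],[0,0,0]],
    [20,[0,0,-0.15],[0,0,0]],
    [20,[0,0,-0.1],[0,0,0]],
    [20,[0,0,-0.07],[0,0,0]],
    [20,[0,0,-0.04],[0,0,0]],
    [20,[0,0,0],[0,0,0]],
    [20,[0,0,0],[0,0,0]]
  ]
}}

```text
time_s: 5.2
ee_pos: [628.2, -52.7, 26.0]
ee_rot: [-180.0, 0.1, -173.7]
force: [-0.0, 0.3, -2.3]
gripper_width: 25.7
gripper_force: 25.0
```

>>> {"api": "move_arm", "payload": {
  "motion": [
    [20,[0,0,-0.03],[0,0,0]],
    [20,[0,0,-0.03],[0,0,0]],
    [20,[0,0,0],[0,0,0]],
    [20,[0,0,0],[0,0,0]]
  ]
}}

```text
time_s: 5.53
ee_pos: [628.1, -52.8, 24.4]
ee_rot: [-180.0, 0.0, -173.7]
force: [-0.6, -0.4, 1.2]
gripper_width: 25.8
gripper_force: 25.0
```

>>> {"api": "move_arm", "payload": {
  "motion": [
    [20,[0,0,-0.02],[0,0,0]],
    [20,[0,0,0],[0,0,0]],
    [20,[0,0,0],[0,0,0]]
  ]
}}

```text
time_s: 5.78
ee_pos: [628.1, -52.8, 24.4]
ee_rot: [-180.0, 0.0, -173.7]
force: [-1.3, 0.1, 4.8]
gripper_width: 25.7
gripper_force: 25.0
```

>>> {"api": "move_arm", "payload": {
  "motion": [
    [32,[0,0,0],[0,0,0]],
    [40,[0,0,0],[0,0,0]],
    [46,[0,0,0],[0,0,0]],
    [46,[0,0,0.3],[0,0,0]],
    [46,[0,0,0.8],[0,0,0]],
    [46,[0,0,0.9],[0,0,0]],
    [46,[0,0,1],[0,0,0]],
    [46,[0,0,1],[0,0,0]]
  ]
}}

```text
time_s: 6.45
ee_pos: [627.6, -52.7, 124.6]
ee_rot: [180.0, -0.0, -173.7]
force: [1.3, 0.0, 1.0]
gripper_width: 45.8
gripper_force: 0.0
```

>>> {"api": "move_arm", "payload": {
  "motion": [
    [60,[-0.37,0.132,0],[0,0,-0.985]],
    [70,[-0.37,0.132,0],[0,0,-0.985]],
    [70,[-0.37,0.132,0],[0,0,-0.985]],
    [70,[-0.37,0.132,0],[0,0,-0.985]],
    [70,[-0.37,0.132,0],[0,0,-0.985]],
    [70,[-0.37,0.132,0],[0,0,-0.985]],
    [70,[-0.37,0.132,0],[0,0,-0.985]],
    [70,[-0.37,0.132,0],[0,0,-0.985]],
    [70,[-0.37,0.132,0],[0,0,-0.985]],
    [70,[-0.37,0.132,0],[0,0,-0.985]],
    [70,[-0.37,0.132,0],[0,0,-0.985]],
    [70,[-0.37,0.132,0],[0,0,-0.985]],
    [70,[-0.37,0.132,0],[0,0,-0.985]],
    [70,[-0.37,0.132,0],[0,0,-0.985]],
    [70,[-0.37,0.132,0],[0,0,-0.985]],
    [70,[-0.37,0.132,0],[0,0,-0.985]],
    [70,[0,0,0],[0,0,0]],
    [70,[0,0,0],[0,0,0]]
  ]
}}

```text
time_s: 7.95
ee_pos: [480.0, 0.1, 123.9]
ee_rot: [180.0, 0.0, 123.4]
force: [0.3, -1.6, -0.1]
gripper_width: 70.3
gripper_force: 0.0
```

Run:
```python
from h import *
s=state();ci=camera_info("wrist");im=grab_frame("wrist");cv2.imwrite("pics/w3.png",im)
np.save("ci3.npy",ci,allow_pickle=True)
print(s["time_s"],s["ee_pos"],s["ee_rot"],s["force"])
P=pins(im[:235],ci,"");print(P.tolist())
```

```text
7.95 [4.80021489e+02 1.29672329e-01 1.23948615e+02] [1.79950065e+02 3.87535340e-02 1.23398158e+02] [ 0.25976101 -1.58052264 -0.12255948]
 [(np.float64(311.0), np.float64(199.4), 30), (np.float64(327.2), np.float64(199.4), 14), (np.float64(311.3), np.float64(215.4), 29), (np.float64(327.3), np.float64(215.7), 21)]
[[471.2, 2.1, 45.0], [482.5, 9.5, 45.0], [479.0, -9.5, 45.0], [490.4, -2.3, 45.0]]
```

View pics/w3.png

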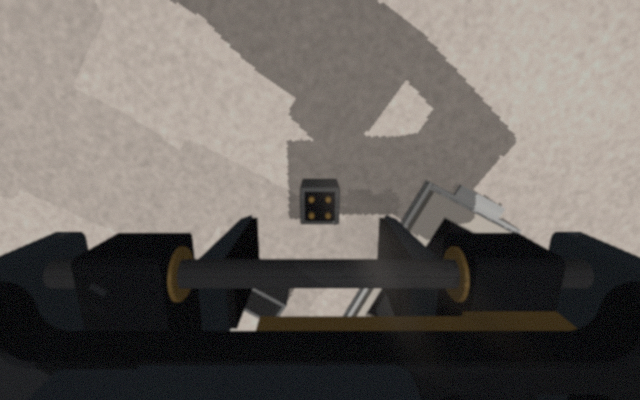

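The square connector sits centred between the fingers (pins 311–327, 199–216), at (480.8,-0.1) and aligned.

>>> {"api": "move_arm", "payload": {
  "motion": [
    [70,[0.03,-0.01,-0.9],[0,0,0]],
    [60,[0,0,-0.9],[0,0,0]],
    [60,[0,0,-0.9],[0,0,0]],
    [60,[0,0,-0.9],[0,0,0]],
    [55,[0,0,-0.5],[0,0,0]],
    [55,[0,0,-0.28],[0,0,0]],
    [55,[0,0,0],[0,0,0]],
    [28,[0,0,0],[0,0,0]],
    [28,[0,0,0],[0,0,0]],
    [28,[0,0,0],[0,0,0]],
    [28,[0,0,0],[0,0,0]],
    [28,[0,0,0],[0,0,0]],
    [28,[0,0,0],[0,0,0]]
  ],
  "grip_force": 25
}}

```text
time_s: 9.08
ee_pos: [481.4, -0.2, 14.9]
ee_rot: [179.9, 0.1, 123.3]
force: [-0.1, -0.5, 5.9]
gripper_width: 33.9
gripper_force: 25.0
```

>>> {"api": "move_arm", "payload": {
  "motion": [
    [28,[0,0,0.5],[0,0,0]],
    [28,[0,0,0.9],[0,0,0]],
    [28,[0,0,0.9],[0,0,0]],
    [28,[0.675,0.149,0.7],[0,0,-0.844]],
    [28,[0.675,0.149,0],[0,0,-0.844]],
    [28,[0.675,0.149,0],[0,0,-0.844]],
    [28,[0.675,0.149,0],[0,0,-0.844]],
    [28,[0.675,0.149,0],[0,0,-0.844]],
    [28,[0.675,0.149,0],[0,0,-0.844]],
    [28,[0.675,0.149,0],[0,0,-0.844]],
    [28,[0.675,0.149,0],[0,0,-0.844]],
    [28,[0,0,0],[0,0,0]],
    [28,[0,0,0],[0,0,0]],
    [28,[0,0,0],[0,0,0]]
  ]
}}

```text
time_s: 10.25
ee_pos: [614.2, 29.5, 88.4]
ee_rot: [-179.9, -0.0, 96.3]
force: [-0.4, -0.5, -1.9]
gripper_width: 34.1
gripper_force: 25.0
```

Run:
```python
from h import *
s=state();im=grab_frame("top")
cv2.imwrite("pics/w4.png",cv2.resize(im[130:260,230:430],None,fx=3,fy=3,interpolation=cv2.INTER_CUBIC))
cv2.imwrite("pics/w4w.png",grab_frame("wrist"))
```

```text
(no output)
```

View pics/w4w.png

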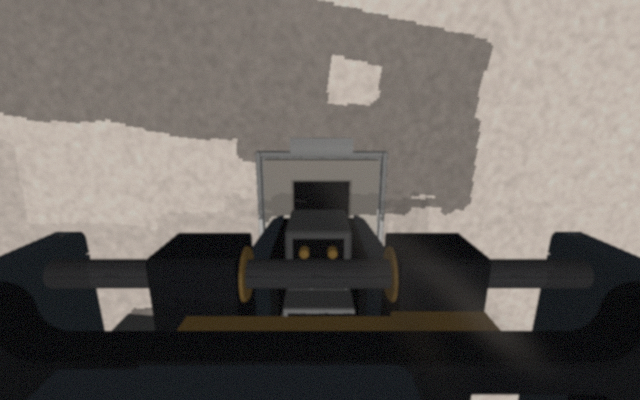

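The held square part (pins at 304 and 333, row 252) is lined up with the pocket, cols 293–350, near edge at row 181. A quick numeric check follows.

Run:
```python
from h import *
a=px2w("wrist",[(293,181),(350,181)],15)
n=np.radians(6.3)
print(a.tolist(),a.mean(0)+23*np.array([np.sin(n),-np.cos(n),0]))
p=px2w("wrist",[(304,253),(333,253)],46+73.5);print(p.mean(0)+6.9*np.array([np.sin(n),-np.cos(n),0]))
```

```text
[[591.3, 49.9, 15.0], [636.6, 54.9, 15.0]] [616.47388916  29.53889802  15.        ]
[613.95716675  30.04166941 119.5       ]
```

>>> {"api": "move_arm", "payload": {
  "motion": [
    [28,[0.09,0,-0.6],[0,0,0]],
    [28,[0,0,-0.8],[0,0,0]],
    [28,[0,0,-0.5],[0,0,0]],
    [28,[0,0,-0.3],[0,0,0]],
    [28,[0,0,-0.15],[0,0,0]],
    [28,[0,0,-0.1],[0,0,0]],
    [28,[0,0,-0.06],[0,0,0]],
    [28,[0,0,-0.03],[0,0,0]],
    [28,[0,0,0],[0,0,0]],
    [28,[0,0,0],[0,0,0]]
  ]
}}

```text
time_s: 11.18
ee_pos: [618.2, 29.6, 26.0]
ee_rot: [179.9, 0.0, 96.3]
force: [-0.8, -0.1, -1.4]
gripper_width: 33.7
gripper_force: 25.0
```

>>> {"api": "move_arm", "payload": {
  "motion": [
    [28,[0,0,-0.03],[0,0,0]],
    [28,[0,0,-0.01],[0,0,0]],
    [28,[0,0,0],[0,0,0]],
    [28,[0,0,0],[0,0,0]]
  ]
}}

```text
time_s: 11.52
ee_pos: [617.8, 29.6, 24.5]
ee_rot: [180.0, 0.0, 96.3]
force: [-0.5, 0.5, 0.1]
gripper_width: 33.8
gripper_force: 25.0
```

>>> {"api": "move_arm", "payload": {
  "motion": [
    [28,[0,0,-0.02],[0,0,0]],
    [28,[0,0,-0.01],[0,0,0]],
    [28,[0,0,0],[0,0,0]],
    [28,[0,0,0],[0,0,0]]
  ]
}}

```text
time_s: 11.85
ee_pos: [617.9, 29.7, 23.9]
ee_rot: [180.0, 0.0, 96.3]
force: [-0.2, -0.5, 0.2]
gripper_width: 33.8
gripper_force: 25.0
```

>>> {"api": "move_arm", "payload": {
  "motion": [
    [28,[0,0,-0.02],[0,0,0]],
    [28,[0,0,0],[0,0,0]],
    [28,[0,0,0],[0,0,0]]
  ]
}}

```text
time_s: 12.1
ee_pos: [617.9, 29.7, 23.9]
ee_rot: [180.0, 0.0, 96.3]
force: [-1.9, -1.0, 6.2]
gripper_width: 33.6
gripper_force: 25.0
```

>>> {"api": "move_arm", "payload": {
  "motion": [
    [40,[0,0,0],[0,0,0]],
    [48,[0,0,0],[0,0,0]],
    [54,[0,0,0],[0,0,0]],
    [54,[0,0,0.3],[0,0,0]],
    [54,[0,0,0.8],[0,0,0]],
    [54,[0,0,0.9],[0,0,0]],
    [54,[0,0,1],[0,0,0]],
    [54,[0,0,1],[0,0,0]]
  ]
}}

```text
time_s: 12.77
ee_pos: [617.6, 29.6, 124.4]
ee_rot: [-180.0, -0.0, 96.3]
force: [-0.2, -0.6, -0.7]
gripper_width: 54.2
gripper_force: 0.0
```

>>> {"api": "move_arm", "payload": {
  "motion": [
    [70,[-0.378,-0.861,0],[0,0,0]],
    [70,[-0.378,-0.861,0],[0,0,0]],
    [70,[-0.378,-0.861,0],[0,0,0]],
    [70,[-0.378,-0.861,0],[0,0,0]],
    [70,[-0.378,-0.861,0],[0,0,0]],
    [70,[-0.378,-0.861,0],[0,0,0]],
    [70,[-0.378,-0.861,0],[0,0,0]],
    [70,[-0.378,-0.861,0],[0,0,0]],
    [70,[-0.378,-0.861,0],[0,0,0]],
    [70,[-0.378,-0.861,0],[0,0,0]],
    [70,[-0.378,-0.861,0],[0,0,0]],
    [70,[-0.378,-0.861,0],[0,0,0]],
    [70,[-0.378,-0.861,0],[0,0,0]],
    [70,[-0.378,-0.861,0],[0,0,0]],
    [70,[0,0,0],[0,0,0]],
    [70,[0,0,0],[0,0,0]]
  ]
}}

```text
time_s: 14.1
ee_pos: [485.3, -272.4, 123.5]
ee_rot: [180.0, -0.0, 96.1]
force: [-0.1, -0.0, -0.4]
gripper_width: 69.9
gripper_force: 0.0
```

Run:
```python
from h import *
s=state();ci=camera_info("wrist");im=grab_frame("wrist");cv2.imwrite("pics/w5.png",im)
print(s["time_s"],s["ee_pos"],s["ee_rot"],s["force"])
P=pins(im[:240],ci,"");print(P.tolist(),P.mean(0))
```

```text
14.1 [ 485.25818212 -272.44117333  123.53583192] [ 1.79966022e+02 -4.83534892e-03  9.61314057e+01] [-0.14185124 -0.0248189  -0.41337366]
 [(np.float64(319.6), np.float64(196.0), 20), (np.float64(308.6), np.float64(202.3), 27), (np.float64(311.3), np.float64(214.0), 24), (np.float64(323.6), np.float64(215.1), 30)]
[[485.2, -263.1, 45.0], [476.6, -269.5, 45.0], [479.9, -279.3, 45.0], [490.2, -279.2, 45.0]] [ 482.975 -272.775   45.   ]
```

View pics/w5.png

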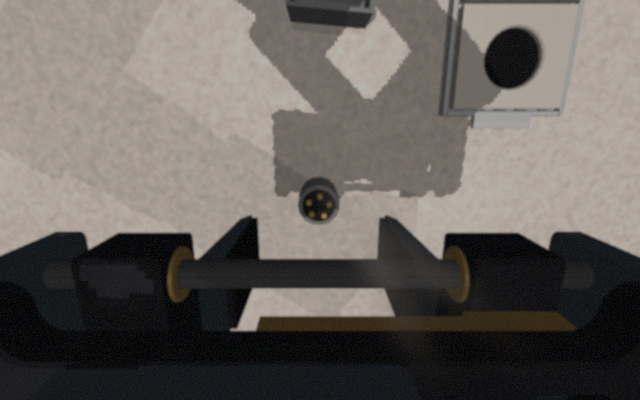

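The round connector is centred (pin ring around (319,206)) at (485.2,-272.2). I'll grasp it.

>>> {"api": "move_arm", "payload": {
  "motion": [
    [70,[0,0,-0.9],[0,0,0]],
    [60,[0,0,-0.9],[0,0,0]],
    [60,[0,0,-0.9],[0,0,0]],
    [60,[0,0,-0.9],[0,0,0]],
    [55,[0,0,-0.5],[0,0,0]],
    [55,[0,0,-0.26],[0,0,0]],
    [55,[0,0,0],[0,0,0]],
    [30,[0,0,0],[0,0,0]],
    [30,[0,0,0],[0,0,0]],
    [30,[0,0,0],[0,0,0]],
    [30,[0,0,0],[0,0,0]],
    [30,[0,0,0],[0,0,0]],
    [30,[0,0,0],[0,0,0]]
  ],
  "grip_force": 25
}}

```text
time_s: 15.23
ee_pos: [486.3, -272.0, 15.3]
ee_rot: [179.9, 0.1, 96.3]
force: [-0.0, 1.8, 6.5]
gripper_width: 35.0
gripper_force: 25.0
```

>>> {"api": "move_arm", "payload": {
  "motion": [
    [30,[0,0,0.5],[0,0,0]],
    [30,[0,0,0.9],[0,0,0]],
    [30,[0,0,0.9],[0,0,0]],
    [30,[0.741,0.684,0.7],[0,0,0]],
    [30,[0.741,0.684,0],[0,0,0]],
    [30,[0.741,0.684,0],[0,0,0]],
    [30,[0.741,0.684,0],[0,0,0]],
    [30,[0.741,0.684,0],[0,0,0]],
    [30,[0.741,0.684,0],[0,0,0]],
    [30,[0.741,0.684,0],[0,0,0]],
    [30,[0.741,0.684,0],[0,0,0]],
    [30,[0,0,0],[0,0,0]],
    [30,[0,0,0],[0,0,0]],
    [30,[0,0,0],[0,0,0]]
  ]
}}

```text
time_s: 16.4
ee_pos: [632.9, -135.1, 88.7]
ee_rot: [-179.9, -0.0, 96.3]
force: [-0.1, 0.3, -1.0]
gripper_width: 35.4
gripper_force: 25.0
```

Run:
```python
from h import *
s=state();im=grab_frame("wrist");cv2.imwrite("pics/w6.png",im)
print(s["ee_pos"])
```

```text
[ 632.92083686 -135.07654391   88.72571989]
```

View pics/w6.png

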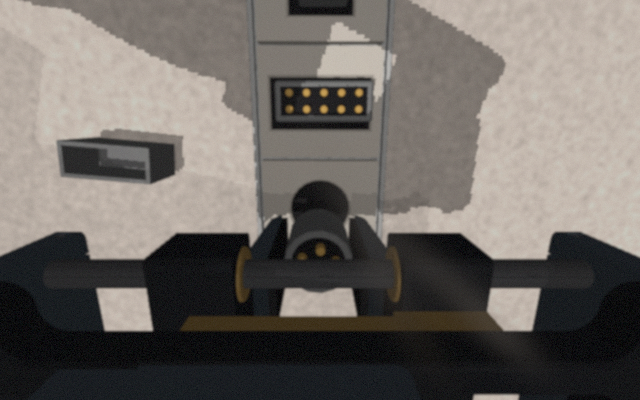

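The long connector is seated in its pocket (pins 290–360, rows 92–110). The round part is lined up with its pocket, around (320,205), so I'll lower it.

>>> {"api": "move_arm", "payload": {
  "motion": [
    [30,[0.03,0,-0.6],[0,0,0]],
    [30,[0,0,-0.8],[0,0,0]],
    [30,[0,0,-0.5],[0,0,0]],
    [30,[0,0,-0.3],[0,0,0]],
    [30,[0,0,-0.15],[0,0,0]],
    [30,[0,0,-0.1],[0,0,0]],
    [30,[0,0,-0.06],[0,0,0]],
    [30,[0,0,-0.04],[0,0,0]],
    [30,[0,0,-0.03],[0,0,0]],
    [30,[0,0,0],[0,0,0]],
    [30,[0,0,0],[0,0,0]]
  ]
}}

```text
time_s: 17.37
ee_pos: [634.7, -134.9, 25.1]
ee_rot: [180.0, 0.0, 96.3]
force: [0.1, 0.1, -2.5]
gripper_width: 35.6
gripper_force: 25.0
```

>>> {"api": "move_arm", "payload": {
  "motion": [
    [30,[0,0,-0.03],[0,0,0]],
    [30,[0,0,0],[0,0,0]],
    [30,[0,0,0],[0,0,0]]
  ]
}}

```text
time_s: 17.62
ee_pos: [634.8, -134.9, 24.4]
ee_rot: [180.0, 0.0, 96.3]
force: [0.5, -0.4, 0.9]
gripper_width: 35.3
gripper_force: 25.0
```

>>> {"api": "move_arm", "payload": {
  "motion": [
    [30,[0,0,-0.02],[0,0,0]],
    [30,[0,0,0],[0,0,0]],
    [30,[0,0,0],[0,0,0]]
  ]
}}

```text
time_s: 17.87
ee_pos: [634.8, -134.9, 24.3]
ee_rot: [179.9, 0.0, 96.3]
force: [-1.1, 0.9, 6.2]
gripper_width: 35.1
gripper_force: 25.0
```

The part is on the floor of the pocket. I'll release, rise and back off to check.

>>> {"api": "move_arm", "payload": {
  "motion": [
    [40,[0,0,0],[0,0,0]],
    [48,[0,0,0],[0,0,0]],
    [56,[0,0,0],[0,0,0]],
    [56,[0,0,0.3],[0,0,0]],
    [56,[0,0,0.8],[0,0,0]],
    [56,[0,0,0.9],[0,0,0]],
    [56,[0,0,1],[0,0,0]],
    [56,[0,0,1],[0,0,0]],
    [56,[-0.6,-0.7,0.5],[0,0,0]],
    [56,[-0.6,-0.7,0.5],[0,0,0]],
    [56,[-0.6,-0.7,0.5],[0,0,0]],
    [56,[-0.6,-0.7,0.5],[0,0,0]],
    [56,[-0.6,-0.7,0],[0,0,0]],
    [56,[-0.6,-0.7,0],[0,0,0]],
    [56,[-0.6,-0.7,0],[0,0,0]],
    [56,[-0.6,-0.7,0],[0,0,0]],
    [56,[0,0,0],[0,0,0]],
    [56,[0,0,0],[0,0,0]]
  ]
}}

```text
time_s: 19.37
ee_pos: [514.0, -275.5, 173.9]
ee_rot: [180.0, -0.0, 96.1]
force: [0.3, -0.4, -0.8]
gripper_width: 56.3
gripper_force: 0.0
```

Run:
```python
from h import *
t=grab_frame("top")[140:260,190:510];s=grab_frame("scene")[150:290,200:460]
a=cv2.resize(t,(640,240),interpolation=cv2.INTER_CUBIC);b=cv2.resize(s,(640,345),interpolation=cv2.INTER_CUBIC)
cv2.imwrite("pics/fin.png",cv2.convertScaleAbs(np.vstack([a,b]),alpha=1.4))
```

```text
(no output)
```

View pics/fin.png

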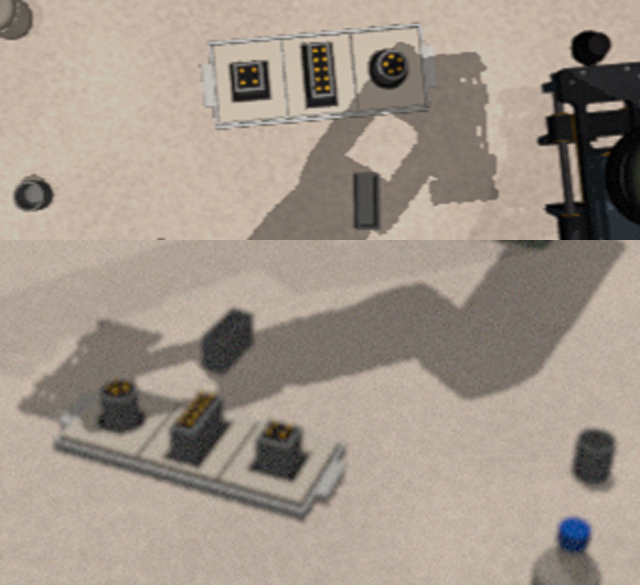

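All three connectors stand upright in their matching pockets (crop (250,80), (318,75), (390,67)). The shells, bottle and loupe are undisturbed.

```bash
python3 -c "
from workcell import *
print(job_done())"
```

```text
the job is handed in; nothing more can be done
None
```

The job is handed in at about 19.5 s: all three complete connectors stand upright, pins up, in their matching pockets, and the two shells, the bottle and the loupe were left where they were.

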